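# Unbolt the gauge block case and hold its lid open

### The job

The inspector wants to pick from the gauge block case: draw both slide bolts on its front fully outwards to their stops, then take the lid by its pull knob, lift it and hold it open at 60 degrees. The lid has no stay: never let it drop or swing over past upright, and finish still holding it steady by the knob at that angle, not letting go. Leave the caliper, the machined part and the hand meter where they lie.

Things in the scene. Friction and masses are not known exactly. Their poses are not given: they have to be found in the camera images.
- case: Dark red wooden gauge block case, fixed in place: 190 mm deep (its x) by 340 mm wide (its y), 60 mm high, 87 mm with the lid shut. Origin: centre of its underside, on the table. Its front, with both bolts, faces its -x (turned more or less towards the robot); its left is +y, z up. Filled with steel gauge blocks that nobody needs to touch.
- lid (a joint): Angle of the case's lid: 0 shut, grows as it opens, 1.047 is 60 degrees, end of the hinge at 1.75. The lid is 26 mm thick, about 0.45 kg (0.3 to 0.65), nearly free at the hinge: it falls shut from any angle below upright. Its hinge runs along the case's y.
- lid_hinge (a point): Middle of the lid's hinge line, at the top back edge of the case, at case (95, 0, 60.5) mm. It stays put while the lid turns.
- pull_grip (a point): Pull knob on the lid: steel, straight out from the middle of the lid's front edge, 34 mm long (12 mm neck of 12 mm diameter, 22 mm head of 20 mm diameter). This point: middle of the head, where to pinch it (head: lid_c3 in the rules). Lid shut: knob level, point at case (-118, 0, 73.5) mm, from the hinge line 213 mm to the front and 13 mm up; it circles about that line, up and to the back.
- bolt_left (a joint): Travel of the left slide bolt: 0 fully shot, 0.028 m at its outer end stop; grows as the knob moves outward (case +y). It starts within 6 mm of fully shot and stays where it is left; friction about 2.5 N. Until drawn 11 mm, its 7 mm round rod passes through a staple on the lid and locks the lid.
- bolt_right (a joint): The same for the right slide bolt; grows as the knob moves outward (case -y).
- bolt_left_grip (a point): Middle of the left bolt's knob, where to pinch it: a round steel knob of 13 mm diameter pointing straight out of the case's front, its head from 19 to 43 mm in front of it. The point is 31 mm in front of it and 40 mm above the table, at case (-126, 96 + travel, 40) mm. The bolt's fixed guides stand only 11 mm out from the front, the lid's staples 14 mm.
- bolt_right_grip (a point): The same for the right bolt's knob, at case (-126, -96 - travel, 40) mm.
- caliper: Bystander: digital caliper, steel with a black display, 240 by 75 mm, lying flat to the right of the case. Origin under the beam's middle.
- part: Bystander: stepped aluminium machined part, 64 by 44 by 34 mm, left of the case. Origin: centre of its underside.
- meter: Bystander: grey hand-held meter with keys, 110 by 50 by 22 mm, lying flat left of the case's front. Origin: centre of its underside.

How it is judged:
By the outcome, as a careful person would: the job done as asked, in the order asked, and still so for the second after the job is handed in, while the arm keeps its last pose, push and grip.
It also fails if it takes over 53 s, if anything falls off the work surface, if the arm or the gripper's body presses on something with over 40 N, if the wrist force passes 120 N, or if a joint passes its speed limit or range.

### The arm

A 6-joint arm with a two-finger parallel gripper is mounted at the origin on the work surface. World frame = base frame: x ahead of the robot, y to its left, z up, the work surface at z = 0. Lengths are in m, angles in rad, forces in N, time in s.
With the tool pointing down it reaches from about 0.3 to 0.775 m from the base axis. Payload 14.6 kg.
Tool frame: the origin (TCP) lies midway between the tips of the shut fingers; the grasp point (between the pads) lies 19 mm behind it (tcp_to_grasp is the distance from the TCP to the grasp point, in m); z points along the fingers, y is the line along which they close (so a half turn about z gives the same grasp; the last joint's range is limited). The gripper opens to 94 mm and grips with 3 to 60 N. Pads are 16 mm wide; open, the fingers measure 119 mm over their backs; the gripper's body (75 mm by 177 mm) begins 78 mm behind the grasp point.
Start: joints at [1.207, 0.3, 1.521, -0, 1.321, -0.067], TCP at [0.161, 0.526, 0.205] pointing down, gripper open.
Joint ranges: [-3.03, 3.03], [-0.79, 2.21], [0.23, 2.52], [-1.04, 4.18], [0, 3.07], [-2.55, 2.55]. Speed limits (rad/s): [2.22, 2.22, 2.57, 3.14, 3.14, 3.14].

### API

Orientations are given as [roll, pitch, yaw] about the fixed x, y, z axes, in that order (R = Rz(yaw) Ry(pitch) Rx(roll)).
In Python, from station import * gives the robot as it stands.
- The arm moves only by the tool send_rows, never from a script. Its argument "motion" is a list of rows, each a list of 3 entries, a list of its own where there are three numbers: the shift along the tool's x, y, z in units of 0.03 m (1.0 is 0.03 m), then the turn, a rotation vector about the tool's x, y, z in units of 0.12 rad (1.0 is 0.12 rad), then the opening, from -1 (shut) to 1 (fully open). In form: [[[x, y, z], [rx, ry, rz], grip], ...]. A call has 1 to 12 rows; each row shifts and turns the commanded pose from where the row before left it, along the tool's axes as they then stand; what a row does not reach is not made up. A row lasts 1/10 s, in which the tool goes at most 50 mm and 8.59 degrees, less where a joint would pass 70% of its speed; a pose out of reach is approached as far as the arm can. A call with a number of a shift or a turn outside -1 to 1 is refused whole. A call with a gripper value outside its range is refused whole. The fingers move at their own pace and stop on an object; "squeeze" is the grip in N (left out, the last holds). Time passes only in rows, so rows that do not move let the fingers close. It gives the time, the measured TCP pose, the force, the opening and the grip force at its end, in the units of the state.
- get_obs(): the state, without advancing time (a new reading comes with each control period).
- camera(name): name is "scene" or "top" or "wrist"; returns a dict with "pixels" (400x640x3 uint8, red, green, blue), "depth" (400x640 float32, m along the optical axis (not along the pixel's ray), 0 where there is no reading), "fx", "fy", "cx", "cy" (pixels), "rvec" (rotation vector, rad) and "tvec" (3), from world to camera coordinates, as OpenCV has them. Camera axes: x right, y down, z forward; pixel columns grow to the right and rows downward; lengths in m; the calibration is good to about 2 mm. A picture is of the moment at which its call begins.
- hand_in(): hands the job in; it is judged then, once.
The state is a dict: "time_s": time; "qpos": joint angles; "joint_vel": joint speeds; "tau": joint torques, N m; "ee_pos": TCP position; "eef_rot": TCP orientation; "force": force on the tool from outside, world axes, zero at the start; "moment": the same for the moment, N m; "grip_width": finger opening in m; "grip_force": force on a finger pad.
Only numpy, scipy, OpenCV 4.12 (cv2) and the standard library are available. Lean on these libraries where they do the work, as an engineer would, in place of code of your own. Each camera call takes 0.05 s, during which the arm holds its last target. There are 200 camera calls.

## Working session

There is one attempt and no reset: what is moved stays moved. The work goes in short steps, Python scripts to look and compute and a tool call to move; the robot and the scene stay as the last step left them, time stands still between calls to the robot, and variables do not carry over. Pictures are saved under pics/ and viewed, at most 10 in all, crops included, and the job is handed in when it is done.

Besides the shell and the picture viewer there is one more tool, called after ">>>" as name(argument=value, ...) on one line, values as JSON. send_rows: Moves the arm, as the interface text tells. Its arguments: {"type":"object","properties":{"motion":{"type":"array"},"squeeze":{"type":"number"}},"required":["motion"]}

```bash
mkdir -p pics; python3 - <<'E'
from station import *
import cv2,numpy as np
print(get_obs())
for n in ("top","scene"):
    c=camera(n); cv2.imwrite(f"pics/{n}0.png",c["pixels"][:,:,::-1]); np.savez(f"{n}0.npz",**c)
    print(n,c["fx"],c["cx"],c["cy"],c["rvec"],c["tvec"])
E
```

```text
{'time_s': 0.0, 'qpos': array([ 1.20739700e+00,  3.00469263e-01,  1.52153060e+00, -2.60604351e-05,
        1.32069599e+00, -6.65697511e-02]), 'joint_vel': array([-3.87847950e-03, -2.17442155e-03, -6.38671104e-04,  2.41831980e-05,
       -2.97480239e-04,  5.44158505e-04]), 'tau': array([-1.68884271e-03, -5.31794322e+01, -3.52726114e+01,  7.07452185e-02,
        2.44784262e-02, -1.33059070e-04]), 'ee_pos': array([0.16077693, 0.52572371, 0.20490869]), 'eef_rot': array([-3.14049022e+00, -4.81990728e-05,  2.84476952e+00]), 'force': array([ 0.59131531, -0.00212767,  0.55745604]), 'moment': array([ 0.0055021, -0.0264823,  0.0197022]), 'grip_force': 0.0, 'grip_width': 0.09417641348506985}
top 417.0845709261027 328.8815682808879 200.69485233592178 [ 2.20854842 -2.14485129  0.12083587] [0.00613817 0.620609   1.14336471]
scene 487.43598825002596 320.44643629088785 198.15593054241208 [ 1.8800691   1.2534032  -0.62516809] [-0.28867346 -0.25915741  1.72485294]
```

View pics/top0.png

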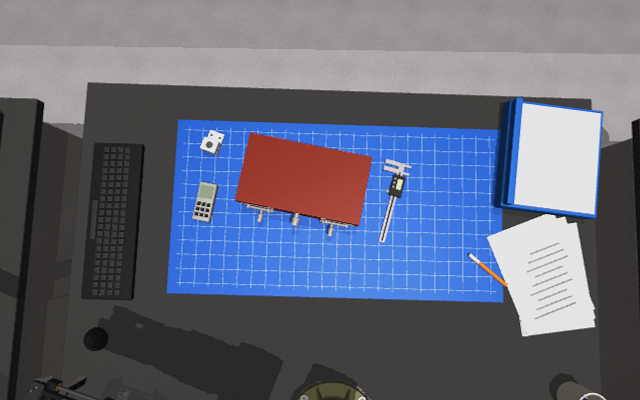

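View pics/scene0.png

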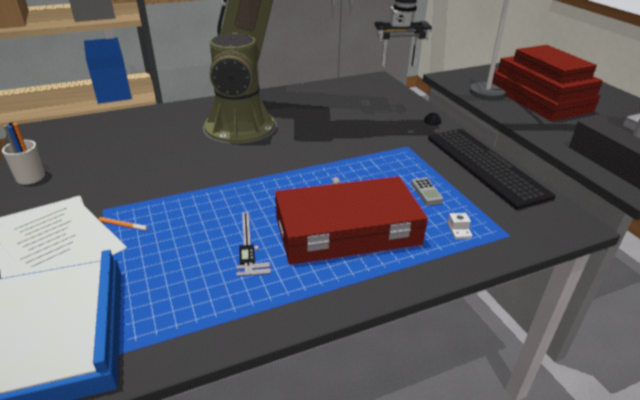

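The top view shows the red lid with corners near (250,133), (371,156), (358,225), (236,201). The bolt knobs are near (261,215) and (331,229), the pull knob at (295,219), and the caliper, part and meter lie clear of them. Next I'll fit the lid's rectangle and enlarge the front.

```bash
cat > h.py <<'E'
import numpy as np,cv2
def world(c):
    R=cv2.Rodrigues(c["rvec"])[0]; d=c["depth"]; v,u=np.mgrid[:d.shape[0],:d.shape[1]]
    p=np.stack([(u-c["cx"])/c["fx"]*d,(v-c["cy"])/c["fy"]*d,d],-1)
    return (p-c["tvec"].ravel())@R   # R^T (p-t)
E
python3 - <<'E'
from h import *
c=dict(np.load("top0.npz")); W=world(c); px=c["pixels"].astype(int)
m=(px[...,0]>90)&(px[...,1]<60)&(px[...,2]<60)&(W[...,2]>.078)&(W[...,2]<.1)
m=cv2.morphologyEx(m.astype(np.uint8),cv2.MORPH_OPEN,np.ones((3,3)))>0
P=W[m]; print(len(P),P[:,2].mean(),P[:,2].std())
(cx,cy),s,a=cv2.minAreaRect((P[:,:2]*1000).astype(np.float32)); print(cx,cy,s,a)
print(P[:,:2].mean(0))
print("table z",np.median(W[280:290,200:400,2]))
# knob points in case frame
yaw=np.radians(a if s[0]<s[1] else a-90); print("yaw",yaw)
R=np.array([[np.cos(yaw),-np.sin(yaw)],[np.sin(yaw),np.cos(yaw)]])
Q=(W[...,:2]-np.array([cx,cy])/1000)@R
k=(W[...,2]>.025)&(Q[...,0]<-.105)&(Q[...,0]>-.16)&(abs(Q[...,1])<.17)
for lo,hi in((-.17,-.05),(-.05,.05),(.05,.17)):
    s_=k&(Q[...,1]>lo)&(Q[...,1]<hi)&(Q[...,0]<-.118); 
    print(s_.sum(),Q[s_].min(0),Q[s_].max(0),Q[s_].mean(0),np.percentile(W[s_][:,2],[10,50,90]))
im=cv2.resize(c["pixels"][180:250,220:380,::-1],None,fx=5,fy=5,interpolation=cv2.INTER_CUBIC); cv2.imwrite("pics/crop1.png",im)
E
```

```text
2693 0.08609676191521085 0.0020832601203667877
696.1925048828125 147.95074462890625 (223.39852905273438, 161.24801635742188) 80.5759048461914
[0.72141379 0.18041339]
table z 0.000877831828593681
yaw -0.16448148945520139
103 [-0.1503836  -0.15915074] [-0.11816203 -0.0501546 ] [-0.13250246 -0.10683319] [0.04210586 0.05006267 0.08332602]
60 [-0.14984931 -0.04976852] [-0.11816849  0.04995734] [-0.13402379  0.02037525] [0.04151113 0.04598028 0.07990839]
5 [-0.14437483  0.05047864] [-0.12758414  0.05178135] [-0.13655403  0.0511949 ] [0.04284297 0.04396117 0.04460931]
```

View pics/crop1.png

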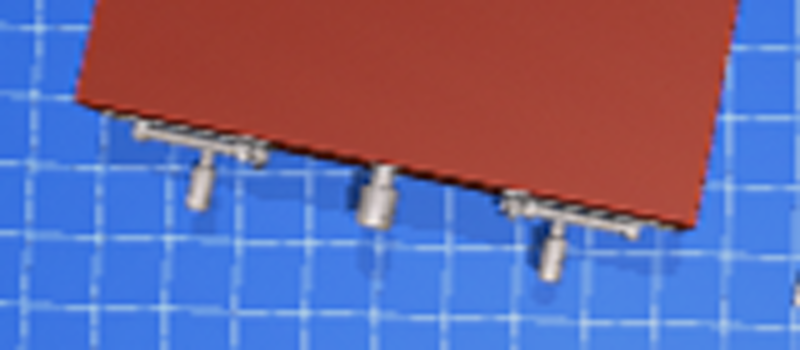

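The crop shows knob heads: left at crop (202,180), pull at (376,205), right at (553,255). The colour mask was too strict, so I'll refit with a looser one.

```bash
cat >> h.py <<'E'
def ray(c,u,v,z):
    R=cv2.Rodrigues(c["rvec"])[0]; o=-R.T@c["tvec"].ravel(); d=R.T@np.array([(u-c["cx"])/c["fx"],(v-c["cy"])/c["fy"],1]); return o+d*(z-o[2])/d[2]
E
python3 - <<'E'
from h import *
c=dict(np.load("top0.npz")); W=world(c); px=c["pixels"].astype(int)
m=(px[...,0]>2*px[...,1])&(px[...,0]>2*px[...,2])&(px[...,0]>60)&(W[...,2]>.078)&(W[...,2]<.1)
m=cv2.morphologyEx(m.astype(np.uint8),cv2.MORPH_OPEN,np.ones((3,3)))
cs=max(cv2.findContours(m,0,cv2.CHAIN_APPROX_NONE)[0],key=cv2.contourArea)[:,0]
Pc=np.array([ray(c,u,v,.087)[:2]*1000 for u,v in cs]).astype(np.float32)
(cx,cy),s,a=cv2.minAreaRect(Pc); print(cx,cy,s,a,W[m>0][:,2].mean())
print("moment centre",[ (lambda M:ray(c,M["m10"]/M["m00"],M["m01"]/M["m00"],.087))(cv2.moments(cs))])
yaw=np.radians(a if s[0]<s[1] else a-90); print("yaw",yaw)
R=np.array([[np.cos(yaw),-np.sin(yaw)],[np.sin(yaw),np.cos(yaw)]])
for n,(u,v),z in(("L",(260,215.6),.043),("P",(294.8,220.6),.078),("R",(330.2,230.6),.043)):
    w=ray(c,u,v,z); print(n,w,(w[:2]-np.array([cx,cy])/1e3)@R)
E
```

```text
673.148193359375 94.5872573852539 (336.37371826171875, 188.35153198242188) 80.22330474853516 0.08612814100023511
moment centre [array([0.67201694, 0.094787  , 0.087     ])]
yaw -0.1706355221021565
L [0.57177419 0.21383298 0.043     ] [-0.12015071  0.10029974]
P [0.55906282 0.1147338  0.078     ] [-0.11584957  0.00048127]
R [0.53598943 0.01841671 0.043     ] [-0.12223239 -0.09835507]
```

Case centre is about (0.672, 0.095) at yaw -0.171. The left bolt is drawn about 4 mm and the right about 2 mm. I'll keep the tool down, with tool y along case y, and go above the left knob first.

>>> send_rows(motion=[[[0,0,0],[0,0,-0.525],1],[[0,0,0],[0,0,-0.525],1],[[-1,-0.53,0],[0,0,0],1],[[-1,-0.53,0],[0,0,0],1],[[-1,-0.53,0],[0,0,0],1],[[-1,-0.53,0],[0,0,0],1],[[-1,-0.53,0],[0,0,0],1],[[-1,-0.53,0],[0,0,0],1],[[-1,-0.53,0],[0,0,0],1],[[-1,-0.53,0],[0,0,0],1],[[-1,-0.53,0],[0,0,0],1],[[-1,-0.53,0],[0,0,0],1]])

```text
time_s: 1.3
ee_pos: [0.4303, 0.3172, 0.2052]
eef_rot: [-3.141, -0.0, 2.971]
force: [-0.2, -0.1, 0.5]
grip_width: 0.0937
grip_force: 0.0
```

>>> send_rows(motion=[[[-1,-0.53,0.4],[0,0,0],0.6],[[-1,-0.53,0.4],[0,0,0],0.4],[[-1,-0.53,0.4],[0,0,0],0.2],[[-1,-0.53,0.4],[0,0,0],0],[[0,0,0],[0,0,0],0],[[0,0,0],[0,0,0],0]])

```text
time_s: 1.9
ee_pos: [0.5368, 0.2348, 0.1568]
eef_rot: [-3.141, -0.001, 2.97]
force: [0.3, 0.5, -0.0]
grip_width: 0.0501
grip_force: 0.0
```

```bash
cat >> h.py <<'E'
C=np.array([.672,.0947]); YAW=-.1706
def case(p): # world -> case
    c,s=np.cos(YAW),np.sin(YAW); d=np.asarray(p)[:2]-C; return np.array([d[0]*c+d[1]*s,-d[0]*s+d[1]*c,p[2]])*1000
E
python3 - <<'E'
from station import *
from h import *
o=get_obs(); print(case(o["ee_pos"]),o["eef_rot"],o["grip_width"],o["time_s"],o["qpos"])
c=camera("wrist"); np.savez("w1.npz",**c); cv2.imwrite("pics/w1.png",c["pixels"][:,:,::-1])
R=cv2.Rodrigues(c["rvec"])[0]
for p in((-.126,.1,.04),(-.118,0,.0735)):
    cc,s=np.cos(YAW),np.sin(YAW); w=np.array([C[0]+p[0]*cc-p[1]*s,C[1]+p[0]*s+p[1]*cc,p[2]]); q=R@w+c["tvec"].ravel(); print(q[:2]/q[2]*c["fx"]+[c["cx"],c["cy"]])
E
```

```text
[-156.98737809  115.10145167  156.82115069] [-3.14102658e+00 -1.23663274e-03  2.96956220e+00] 0.05010533652261074 1.9 [ 3.49719274e-01  4.21963845e-01  1.47161076e+00  1.32360670e-04
  1.24937227e+00 -1.04908884e+00]
[310.24102386 229.0358919 ]
[201.8905541  248.49905464]
```

View pics/w1.png

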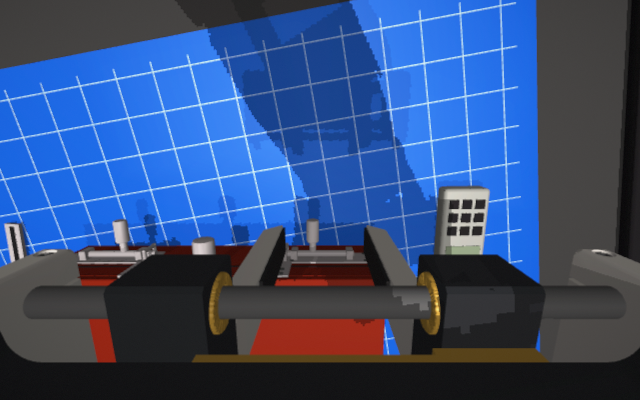

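The wrist view shows the left knob at (312,230), where I predicted (310,229), and the pull knob at (204,245), so the calibration holds. Descending on the left knob.

>>> send_rows(motion=[[[-0.35,-0.16,0.5],[0,0,0],0],[[-0.35,-0.16,0.8],[0,0,0],0],[[-0.34,-0.15,1],[0,0,0],0],[[0,0,1],[0,0,0],0],[[0,0,0.8],[0,0,0],0],[[0,0,0.43],[0,0,0],0],[[0,0,0],[0,0,0],0],[[0,0,0],[0,0,0],-0.5],[[0,0,0],[0,0,0],-0.8],[[0,0,0],[0,0,0],-1],[[0,0,0],[0,0,0],-1],[[0,0,0],[0,0,0],-1]], squeeze=15)

```text
time_s: 3.15
ee_pos: [0.5655, 0.2162, 0.0221]
eef_rot: [3.141, 0.001, 2.971]
force: [0.1, 0.2, 2.1]
grip_width: 0.0123
grip_force: 15.0
```

```bash
python3 - <<'E'
from station import *
from h import *
o=get_obs(); print(case(o["ee_pos"]),o["eef_rot"],o["grip_width"],o["grip_force"],o["force"],o["time_s"])
E
```

```text
[-125.56631626  101.62731864   22.07565692] [3.14098791e+00 8.03570090e-04 2.97073549e+00] 0.012266349282478625 15.002689808607101 [0.05801446 0.24576463 2.12909587] 3.15
```

>>> send_rows(motion=[[[0,0.2,0],[0,0,0],-1],[[0,0.2,0],[0,0,0],-1],[[0,0.15,0],[0,0,0],-1],[[0,0.1,0],[0,0,0],-1],[[0,0,0],[0,0,0],-1]])

```text
time_s: 3.65
ee_pos: [0.5689, 0.2362, 0.022]
eef_rot: [3.141, 0.001, 2.971]
force: [-1.7, 1.5, 5.4]
grip_width: 0.0124
grip_force: 15.0
```

>>> send_rows(motion=[[[0,0.05,0],[0,0,0],-1],[[0,0.05,0],[0,0,0],-1],[[0,0,0],[0,0,0],-1]])

```text
time_s: 3.95
ee_pos: [0.5694, 0.2388, 0.022]
eef_rot: [3.141, 0.001, 2.971]
force: [-1.3, -1.3, 6.0]
grip_width: 0.0125
grip_force: 15.0
```

>>> send_rows(motion=[[[0,0.04,0],[0,0,0],-1],[[0,0,0],[0,0,0],-1]])

```text
time_s: 4.15
ee_pos: [0.5696, 0.24, 0.022]
eef_rot: [3.141, 0.001, 2.971]
force: [-1.7, -2.2, 6.3]
grip_width: 0.0124
grip_force: 15.0
```

>>> send_rows(motion=[[[0,0.05,0],[0,0,0],-1],[[0,0,0],[0,0,0],-1]])

```text
time_s: 4.35
ee_pos: [0.5697, 0.2406, 0.0219]
eef_rot: [-3.14, 0.0, 2.971]
force: [-2.4, -7.1, 8.0]
grip_width: 0.0123
grip_force: 15.0
```

>>> send_rows(motion=[[[0,0.05,0],[0,0,0],-1],[[0,0,0],[0,0,0],-1]])

```text
time_s: 4.55
ee_pos: [0.5697, 0.2408, 0.0218]
eef_rot: [-3.138, -0.001, 2.971]
force: [-5.6, -16.2, 11.0]
grip_width: 0.0124
grip_force: 15.0
```

The left bolt is at its stop. Releasing it, rising and crossing to the right knob.

>>> send_rows(motion=[[[0,-0.05,0],[0,0,0],-0.5],[[0,0,0],[0,0,0],0],[[0,0,0],[0,0,0],0],[[0,0,-0.6],[0,0,0],0],[[0,0,-1],[0,0,0],0],[[0,0,-1],[0,0,0],0],[[0,-0.5,-1],[0,0,0],0],[[0,-1,-0.4],[0,0,0],0],[[0,-1,0],[0,0,0],0],[[0,-1,0],[0,0,0],0],[[0,-1,0],[0,0,0],0],[[0,-1,0],[0,0,0],0]])

```text
time_s: 5.75
ee_pos: [0.5412, 0.0775, 0.1416]
eef_rot: [3.141, 0.0, 2.971]
force: [0.3, -0.1, -0.8]
grip_width: 0.0471
grip_force: 0.0
```

>>> send_rows(motion=[[[0,-1,0],[0,0,0],0],[[0,-0.9,0],[0,0,0],0],[[0,0,0],[0,0,0],0],[[0,0,0],[0,0,0],0]])

```text
time_s: 6.15
ee_pos: [0.532, 0.0223, 0.1416]
eef_rot: [3.141, 0.0, 2.97]
force: [-0.7, 0.6, -0.1]
grip_width: 0.0469
grip_force: 0.0
```

```bash
python3 - <<'E'
from station import *
from h import *
o=get_obs(); print(case(o["ee_pos"]),o["eef_rot"],o["grip_width"],o["grip_force"],o["force"],o["time_s"])
c=camera("wrist"); cv2.imwrite("pics/w2.png",c["pixels"][:,:,::-1])
R=cv2.Rodrigues(c["rvec"])[0]
for p in((-.126,.124,.04),(-.118,0,.0735),(-.126,-.098,.04)):
    cc,s=np.cos(YAW),np.sin(YAW); w=np.array([C[0]+p[0]*cc-p[1]*s,C[1]+p[0]*s+p[1]*cc,p[2]]); q=R@w+c["tvec"].ravel(); print(q[:2]/q[2]*c["fx"]+[c["cx"],c["cy"]])
E
```

```text
[-125.69370559  -95.10651433  141.63066645] [3.14127942e+00 2.28522757e-04 2.97007814e+00] 0.04688020471182422 0.0 [-0.65947602  0.62796557 -0.14532449] 6.15
[551.81108131 202.6881157 ]
[435.07856079 220.75135495]
[321.70687429 202.88827814]
```

View pics/w2.png

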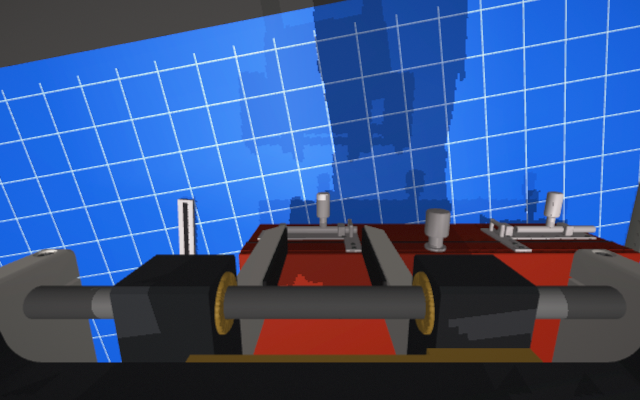

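The wrist view shows the right knob at (323,205), as predicted, the left one drawn out at (554,204), and the pull knob at (437,219). Descending on the right knob.

>>> send_rows(motion=[[[0,-0.09,0.6],[0,0,0],0],[[0,0,1],[0,0,0],0],[[0,0,1],[0,0,0],0],[[0,0,0.9],[0,0,0],0],[[0,0,0.5],[0,0,0],0],[[0,0,0],[0,0,0],0],[[0,0,0],[0,0,0],-0.5],[[0,0,0],[0,0,0],-0.8],[[0,0,0],[0,0,0],-1],[[0,0,0],[0,0,0],-1],[[0,0,0],[0,0,0],-1]])

```text
time_s: 7.3
ee_pos: [0.5316, 0.0195, 0.022]
eef_rot: [3.141, 0.001, 2.971]
force: [0.0, 2.0, 3.5]
grip_width: 0.0122
grip_force: 15.0
```

>>> send_rows(motion=[[[0,-0.2,0],[0,0,0],-1],[[0,-0.2,0],[0,0,0],-1],[[0,-0.2,0],[0,0,0],-1],[[0,-0.1,0],[0,0,0],-1],[[0,0,0],[0,0,0],-1]])

```text
time_s: 7.8
ee_pos: [0.5279, -0.0023, 0.022]
eef_rot: [-3.141, 0.001, 2.97]
force: [-1.4, -2.1, 6.1]
grip_width: 0.0126
grip_force: 15.0
```

>>> send_rows(motion=[[[0,-0.05,0],[0,0,0],-1],[[0,-0.05,0],[0,0,0],-1],[[0,0,0],[0,0,0],-1]])

```text
time_s: 8.1
ee_pos: [0.5276, -0.0043, 0.022]
eef_rot: [3.141, 0.001, 2.97]
force: [0.3, 6.4, 6.7]
grip_width: 0.0127
grip_force: 15.0
```

```bash
python3 - <<'E'
from station import *
from h import *
o=get_obs(); print(case(o["ee_pos"]),o["grip_width"],o["grip_force"],o["force"],o["time_s"])
E
```

```text
[-125.5255164  -122.05589377   21.97654455] 0.012664672692350712 15.002758651971817 [0.33213762 6.362128   6.66965264] 8.1
```

>>> send_rows(motion=[[[0,-0.05,0],[0,0,0],-1],[[0,0,0],[0,0,0],-1]])

```text
time_s: 8.3
ee_pos: [0.5275, -0.0045, 0.022]
eef_rot: [3.139, 0.001, 2.97]
force: [2.5, 16.8, 3.8]
grip_width: 0.0126
grip_force: 15.0
```

>>> send_rows(motion=[[[0,-0.04,0],[0,0,0],-1],[[0,0,0],[0,0,0],-1]])

```text
time_s: 8.5
ee_pos: [0.5274, -0.0048, 0.022]
eef_rot: [3.137, 0.001, 2.97]
force: [4.1, 25.3, 3.8]
grip_width: 0.0124
grip_force: 15.0
```

Both bolts are at their stops. Moving to the pull knob, gripping about 4 mm outboard of the head's middle so the fingertips stay clear of the lid edge.

>>> send_rows(motion=[[[0,0.05,0],[0,0,0],-0.5],[[0,0,0],[0,0,0],0],[[0,0,0],[0,0,0],0],[[0,0,-0.6],[0,0,0],0],[[0,0,-1],[0,0,0],0],[[0,0,-1],[0,0,0],0],[[0,0.4,-1],[0,0,0],0],[[0,1,-0.4],[0,0,0],0],[[0,1,0],[0,0,0],0],[[0,1,0],[0,0,0],0],[[-0.12,0.75,0],[0,0,0],0],[[0,0,0],[0,0,0],0]])

```text
time_s: 9.7
ee_pos: [0.552, 0.1181, 0.1412]
eef_rot: [-3.141, -0.0, 2.973]
force: [-0.7, 0.7, -1.0]
grip_width: 0.0468
grip_force: 0.0
```

```bash
python3 - <<'E'
from station import *
from h import *
o=get_obs(); print(case(o["ee_pos"]),o["grip_width"],o["force"],o["time_s"])
c=camera("wrist"); cv2.imwrite("pics/w3.png",c["pixels"][:,:,::-1])
R=cv2.Rodrigues(c["rvec"])[0]
for p in((-.126,.124,.04),(-.118,0,.0735),(-.126,-.124,.04)):
    cc,s=np.cos(YAW),np.sin(YAW); w=np.array([C[0]+p[0]*cc-p[1]*s,C[1]+p[0]*s+p[1]*cc,p[2]]); q=R@w+c["tvec"].ravel(); print(q[:2]/q[2]*c["fx"]+[c["cx"],c["cy"]],c["fx"]/q[2]/1000)
E
```

```text
[-122.28078581    2.72358615  141.21802058] 0.04679248352492092 [-0.67177618  0.73870331 -0.98932156] 9.7
[450.91948073 199.78924098] 1.0403446228756374
[321.59894904 217.17887242] 1.1648868209644403
[192.97538524 199.325771  ] 1.0398617028841397
```

View pics/w3.png

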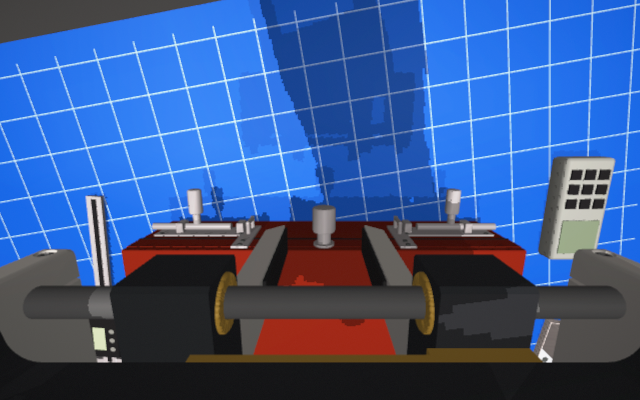

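The view shows both bolt knobs fully out, left (453,199) and right (195,200), with the pull knob centred at (324,215). The case sits about 2 mm further in +y than my fit. Descending and gripping the knob.

>>> send_rows(motion=[[[0,-0.03,0.6],[0,0,0],0],[[0,0,1],[0,0,0],0],[[0,0,0.8],[0,0,0],0],[[0,0,0.48],[0,0,0],0],[[0,0,0],[0,0,0],0],[[0,0,0],[0,0,0],-0.4],[[0,0,0],[0,0,0],-0.7],[[0,0,0],[0,0,0],-1],[[0,0,0],[0,0,0],-1],[[0,0,0],[0,0,0],-1]], squeeze=25)

```text
time_s: 10.75
ee_pos: [0.5523, 0.1173, 0.056]
eef_rot: [3.139, 0.002, 2.971]
force: [1.9, 11.8, 0.2]
grip_width: 0.019
grip_force: 25.0
```

```bash
cat > arc.py <<'E'
from h import *
import sys
from station import get_obs
C[:]=[.6723,.0966]
o=get_obs(); p=case(o["ee_pos"]); g=p+[0,0,-0]; g[2]+=19
print("grasp",g,"time",o["time_s"],"F",o["force"].round(1),"grip",o["grip_width"],o["grip_force"])
v=g-[95,0,60.5]; r=np.hypot(v[0],v[2]); print("r",r,"ang",np.degrees(np.arctan2(v[2],-v[0])))
E
python3 - <<'E'
from arc import *
a0=np.arctan2(v[2],-v[0])
t=np.radians(np.arange(0,61,5)); X=95-r*np.cos(a0+t); Z=60.5+r*np.sin(a0+t)
print(np.c_[-np.diff(X)/30,-np.diff(Z)/30].round(3))
E
```

```text
grasp [-1.21760084e+02  6.74113355e-02  7.50385881e+01] time 10.75 F [ 1.9 11.8  0.2] grip 0.019018079113225967 24.999837577342987
r 217.24710480771498 ang 3.8372100222599266
[[-0.07  -0.628]
 [-0.124 -0.619]
 [-0.178 -0.606]
 [-0.23  -0.588]
 [-0.28  -0.566]
 [-0.329 -0.54 ]
 [-0.374 -0.509]
 [-0.417 -0.474]
 [-0.457 -0.436]
 [-0.493 -0.395]
 [-0.526 -0.35 ]
 [-0.554 -0.303]]
```

Fully gripped, with a slight sideways force that I'll ease off in y. Lifting along the arc in gentle steps.

>>> send_rows(motion=[[[0,0.03,0],[0,0,0],-1],[[-0.01,0,-0.15],[0,0,0],-1],[[-0.03,0,-0.24],[0,0,0],-1],[[-0.03,0,-0.24],[0,0,0],-1],[[-0.06,0,-0.31],[0,0,0],-1],[[-0.06,0,-0.31],[0,0,0],-1],[[0,0,0],[0,0,0],-1]])

```text
time_s: 11.45
ee_pos: [0.5578, 0.1165, 0.0941]
eef_rot: [3.14, 0.001, 2.971]
force: [1.8, 6.9, -1.6]
grip_width: 0.0192
grip_force: 25.0
```

```bash
python3 arc.py
```

```text
grasp [-116.18826535    0.14205842  113.07660547] time 11.45 F [ 1.8  6.9 -1.6] grip 0.019191235429540026 24.999375343322754
r 217.634516710424 ang 13.979936522432544
```

>>> send_rows(motion=[[[-0.09,0.02,-0.3],[0,0,0],-1],[[-0.09,0,-0.3],[0,0,0],-1],[[-0.115,0,-0.295],[0,0,0],-1],[[-0.115,0,-0.295],[0,0,0],-1],[[-0.14,0,-0.285],[0,0,0],-1],[[-0.14,0,-0.285],[0,0,0],-1],[[-0.165,0,-0.27],[0,0,0],-1],[[-0.165,0,-0.27],[0,0,0],-1],[[0,0,0],[0,0,0],-1]])

```text
time_s: 12.35
ee_pos: [0.5885, 0.1112, 0.1632]
eef_rot: [3.141, 0.002, 2.971]
force: [-0.7, 5.5, -1.0]
grip_width: 0.019
grip_force: 25.0
```

```bash
python3 arc.py
```

```text
grasp [-85.06326271   0.18429408 182.21829502] time 12.35 F [-0.7  5.5 -1. ] grip 0.019001504149122196 24.999985098838806
r 217.34332729784444 ang 34.0577170054439
```

>>> send_rows(motion=[[[-0.187,0,-0.255],[0,0,0],-1],[[-0.187,0,-0.255],[0,0,0],-1],[[-0.208,0,-0.237],[0,0,0],-1],[[-0.208,0,-0.237],[0,0,0],-1],[[-0.229,0,-0.218],[0,0,0],-1],[[-0.229,0,-0.218],[0,0,0],-1],[[-0.246,0,-0.198],[0,0,0],-1],[[-0.246,0,-0.198],[0,0,0],-1],[[0,0,0],[0,0,0],-1]])

```text
time_s: 13.25
ee_pos: [0.6396, 0.1025, 0.2167]
eef_rot: [3.141, 0.0, 2.971]
force: [-0.6, 6.2, -0.1]
grip_width: 0.0195
grip_force: 25.0
```

>>> send_rows(motion=[[[-0.175,0,-0.117],[0,0,0],-1],[[-0.175,0,-0.117],[0,0,0],-1],[[-0.175,0,-0.115],[0,0,0],-1],[[-0.18,0,-0.105],[0,0,0],-1],[[-0.185,0,-0.1],[0,0,0],-1],[[-0.185,0,-0.1],[0,0,0],-1],[[0,0,0],[0,0,0],-1],[[0,0,0],[0,0,0],-1]])

```text
time_s: 14.05
ee_pos: [0.6708, 0.0972, 0.2359]
eef_rot: [3.141, -0.0, 2.971]
force: [-0.7, 5.8, -1.0]
grip_width: 0.0189
grip_force: 25.0
```

```bash
python3 - <<'E'
from arc import *
from station import camera
t=camera("top"); W=world(t); px=t["pixels"].astype(int)
s=camera("scene"); W2=world(s)
cv2.imwrite("pics/fin.png",np.vstack([t["pixels"][100:260,150:470],s["pixels"][120:320,180:500]])[:,:,::-1].repeat(2,0).repeat(2,1)[:,:])
for n,c,W in(("top",t,W),("scene",s,W2)):
    px=c["pixels"].astype(int); cc,sn=np.cos(YAW),np.sin(YAW); d=W[...,:2]-C
    Q=np.stack([d[...,0]*cc+d[...,1]*sn,-d[...,0]*sn+d[...,1]*cc,W[...,2]],-1)*1000
    m=(px[...,0]>2*px[...,1])&(px[...,0]>2*px[...,2])&(px[...,0]>50)&(Q[...,2]>110)&(Q[...,2]<230)&(abs(Q[...,1])<165)&(Q[...,0]>-60)&(Q[...,0]<150)
    P=Q[m]; 
    if len(P)>50: 
        f=cv2.fitLine(P[:,[0,2]].astype(np.float32),cv2.DIST_HUBER,0,.01,.01).ravel(); print(n,len(P),f,np.degrees(np.arctan2(f[1],-f[0])))
E
```

```text
grasp [ -1.58842336   0.29655028 254.87700227] time 14.05 F [-0.7  5.8 -1. ] grip 0.018893095758181207 24.999848306179047
r 217.05239583515848 ang 63.5766296314393
top 1071 [  0.53791916  -0.8429964   58.91445    173.36574   ] -122.54208
scene 8603 [  0.5196235   -0.85439533  61.08377    170.47935   ] -121.30699
```

View pics/fin.png

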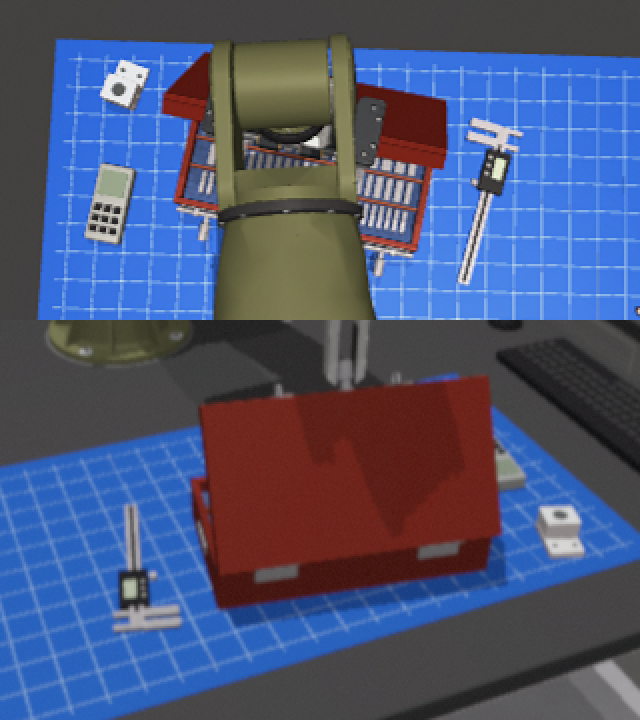

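The composite shows the lid open with the gripper on its knob, the bystanders undisturbed and the bolts out. The arm readings and the camera both put the lid at about 59.7°, so I'll nudge it slightly and settle.

>>> send_rows(motion=[[[-0.02,0,-0.01],[0,0,0],-1],[[0,0,0],[0,0,0],-1],[[0,0,0],[0,0,0],-1],[[0,0,0],[0,0,0],-1],[[0,0,0],[0,0,0],-1],[[0,0,0],[0,0,0],-1]])

```text
time_s: 14.75
ee_pos: [0.6713, 0.097, 0.2361]
eef_rot: [3.141, -0.001, 2.971]
force: [0.5, 5.5, -0.8]
grip_width: 0.0194
grip_force: 25.0
```

```bash
python3 arc.py; python3 -c "
from station import *
print(hand_in())"
```

```text
grasp [ -1.10873194   0.26253961 255.12557588] time 14.75 F [ 0.5  5.5 -0.8] grip 0.019436930653259986 24.99990016222
r 217.06221030228426 ang 63.71921937431319
the job is handed in; nothing more can be done
None
```

Both bolts are drawn to their stops, the lid is held by its knob at about 60° (59.9° from the arm's readings), the caliper, part and meter were not touched, and the job was handed in at about 15 s of the 53 s allowed.

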